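Wind the tube carriage along to its mark

TASK

On the little blue and grey traverse, wind the fitted crank with the orange knob clockwise (seen from above) through its two to three full turns, until the red pointer of the carriage that holds the silver tube stands level with the yellow mark beside the rails, then let go. Drive the carriage only by the crank, keep the crank seated on its square shaft end, and leave the spare crank with the black knob alone.

Things in the scene. Friction and masses are not known exactly. Their poses are not given: they have to be found in the camera images.
- crank: Dark steel crank, loose on an upright 16 mm square shaft (24 mm deep, 5 deg play; lifting takes it off). Origin: shaft axis, under the 32 mm hub, 72 mm above table; z up, x along the arm. Upright orange knob, 22 mm thick, axis 50 mm out on x, 26 to 78 mm above origin, spins freely on its pin. Hub and arm top out 26 mm above origin. The axis stays put; turning takes 2 N at the knob and stays where left.
- carriage: Grey slide (86 x 56 mm) with a silver tube across it and a red pointer, 5 mm wide, out on its +x side. Origin: rail centreline at table height, level with the pointer along the rails. y: along the rails, away from the crank. One crank turn moves it 40 mm; clockwise from above moves it along +y to the mark. Starts 80 to 120 mm short of the mark; end stop 140 mm from its start.
- mark: Fixed yellow upright tab, 5 mm wide, 50 mm high, beside the rails, 78 mm to the +x side of the rail centreline. Axes as the carriage's. Origin: rail centreline at table height, level with the tab; the carriage is at the mark when both origins agree along y.
- spare: Bystander, not to be touched: a smaller bright steel crank with a black knob, 88 mm long, 43 mm high, lying on the cardboard near the traverse. Origin: mid-length, at table height. A jar (55 mm high), a red tin with a blue sponge (26 mm) and an upright tube offcut (50 mm) stand near too.
Mind the look-alikes: they are no part of the job. What is meant by the crank is not pink, and is the larger of those in its own colour.

How it is judged (in metres and radians):
At the end, for the whole second after the job is handed in: The carriage's pointer is within 10 mm of the yellow mark along the rails and at rest, and the crank still sits fully down on its shaft (within 6 mm, upright within about 6 degrees) (y of carriage in the frame of mark between -0.01 and 0.01 m and linear speed of carriage below 0.01 m/s and height (world z) of crank below 0.078 m and angle between crank's own z axis and vertical below 0.1 rad); the robot touches nothing.
It fails at once if the crank comes off its shaft (rises more than 15 mm) (height (world z) of crank above 0.087 m).
It fails at once if the robot pushes on the carriage itself (contact force between carriage and the fingers above 3 N or contact force between carriage and the arm above 3 N).
It fails at once if the spare crank is moved more than 20 mm (distance of spare from where it was at the start of the episode above 0.02 m).
It also fails if it takes over 64 s, if anything falls off the work surface, if the arm or the gripper's body presses on something with over 40 N, if the wrist force passes 120 N, or if a joint passes its speed limit or range.

ROBOT

A 6-joint arm with a two-finger parallel gripper is mounted at the origin on the work surface. World frame = base frame: x ahead of the robot, y to its left, z up, the work surface at z = 0. Lengths are in mm, angles in degrees, forces in N, time in s.
With the tool pointing down it reaches from about 225 to 875 mm from the base axis. Payload 3.4 kg.
Tool frame: the origin (TCP) lies on the centre line of the jaws, within the pads' length; the fingertips stand 8 mm ahead of it and the grasp point (between the pads) lies 11 mm behind it; y points along the fingers, x is the direction in which the jaws open and shut, and the axes are right-handed (so a half turn about y gives the same grasp; the last joint's range is limited). The gripper opens to 85 mm and grips with 20 to 120 N. Pads are 22 mm wide; open, the fingers measure 114 mm over their backs; the gripper's body (76 mm by 85 mm) begins 54 mm behind the grasp point. The pads swing forward as they close: fully open they stand 13 mm farther back than shut.
Start: joints at [-75.172, 15.808, 86.224, -0, 77.962, -6.933], TCP at [213.174, -534.061, 211.528] pointing down, gripper open.
Joint ranges: [-165.64, 165.64], [-43.16, 119.46], [12.63, 154.43], [-67.54, 247.53], [6.08, 155.33], [-154.97, 154.97]. Speed limits (degrees/s): [147.25, 147.25, 180, 180, 180, 180].

INTERFACE

Orientations are given as a 3x3 rotation matrix whose columns are the frame's x, y, z axes.
In Python, from rig import get_obs, imaging, r gives the robot as it stands.
- The arm moves only by the tool play_rows, never from a script. Its argument "plan" is one flat list of numbers, 5 for each row, row after row: the shift along the world's x, y, z in mm, then the turn about the world's z in rad, then the gripper's target within -1 to 1 (fully open at 1, half-way at 0, shut at -1). In form: [tx, ty, tz, roll, claw, tx, ty, tz, roll, claw, ...]. A call has 1 to 20 rows; each row is the pose to reach, as a shift and turn from the pose commanded when the call began; what a row does not reach only later rows make up. A row lasts 1/12 s, in which the tool goes at most 41.7 mm and 7.16 degrees, less where a joint would pass 70% of its speed; a pose out of reach is approached as far as the arm can. A call with a gripper value outside its range is refused whole. The fingers move at their own pace and stop on an object; "squeeze" is the grip in N (left out, the last holds). Time passes only in rows, so rows that repeat a pose let the fingers close. It gives the time, the measured TCP pose, the force and the opening at its end, in the units of the state.
- get_obs(): the state, without advancing time (a new reading comes with each control period).
- imaging.get_image(name): name is "scene" or "top" or "wrist"; returns (picture, depth): 420x560x3 uint8, blue, green, red; 420x560 float32, mm along the optical axis (not along the pixel's ray), 0 where there is no reading.
- imaging.camera_info(name): a dict with "mtx" (3x3 intrinsics, pixels), "pose" (4x4, takes a point from camera to world coordinates). Camera axes: x right, y up, looking along -z (the intrinsics and any distortion apply to the point x, -y, -z); pixel columns grow to the right and rows downward; lengths in mm; the calibration is good to about 2 mm. A picture is of the moment at which its call begins: read the wrist's pose just before it. camera_info takes no time and is no camera call; for the wrist camera it gives the pose at the moment of the call.
- r.finish_job(): hands the job in, once; it reports no verdict.
The state is a dict: "time_s": time; "joints": joint angles; "qvel": joint speeds; "effort": joint torques, N m; "tcp_pos": TCP position; "tcp_rot": TCP orientation; "ft_force": force on the tool from outside, world axes, zero at the start; "torque": the same for the moment, N m; "finger_gap": finger opening in mm.
Only numpy, scipy, OpenCV 4.12 (cv2) and the standard library are available. Lean on these libraries where they do the work, as an engineer would, in place of code of your own. Each camera call takes 0.05 s, during which the arm holds its last target.

## Working session

There is one attempt and no reset: what is moved stays moved. The work goes in short steps, Python scripts to look and compute and a tool call to move; the robot and the scene stay as the last step left them, time stands still between calls to the robot, and variables do not carry over. Pictures are saved under pics/ and viewed, and the job is handed in when it is done.

Besides the shell and the picture viewer there is one more tool, called after "Call:" as a command line: name --argument value ..., lists and objects as JSON in quotes. play_rows: Moves the arm, as the interface text tells. Its arguments: {"type":"object","properties":{"plan":{"type":"array","items":{"type":"number"}},"squeeze":{"type":"number"}},"required":["plan"]}

```bash
mkdir -p pics; ls
python3 - <<'E'
from rig import get_obs, imaging, r
import cv2,numpy as np
for n in ("scene","top"):
    im,d=imaging.get_image(n); cv2.imwrite(f"pics/{n}0.png",im); np.save(f"pics/{n}0.npy",d)
    c=imaging.camera_info(n); print(n,np.round(c["mtx"],1).tolist(),np.round(c["pose"],3).tolist(),c.keys())
o=get_obs(); print(o)
E
```

```text
pics
scene [[544.0, 0.0, 273.9], [0.0, 544.0, 203.7], [0.0, 0.0, 1.0]] [[-0.779, -0.399, 0.484, 955.552], [0.627, -0.524, 0.577, 403.092], [0.023, 0.753, 0.658, 574.7], [0.0, 0.0, 0.0, 1.0]] dict_keys(['mtx', 'pose'])
top [[429.4, 0.0, 279.8], [0.0, 429.4, 211.0], [0.0, 0.0, 1.0]] [[0.025, 0.983, -0.18, 428.025], [-0.999, 0.032, 0.032, -45.149], [0.037, 0.179, 0.983, 697.928], [0.0, 0.0, 0.0, 1.0]] dict_keys(['mtx', 'pose'])
{'time_s': 0.1, 'joints': array([-7.51724971e+01,  1.58429691e+01,  8.62862554e+01,  5.00496527e-04,
        7.79619428e+01, -6.93475338e+00]), 'qvel': array([ 0.03488185, -0.01661664, -0.0873864 ,  0.01570657, -0.02666119,
       -0.00182462]), 'effort': array([ 1.22760437e-03, -4.17701733e+01, -2.46404350e+01, -5.75919421e-05,
        5.80465261e-03,  2.15178130e-05]), 'tcp_pos': array([ 213.03913037, -533.55430188,  210.74838074]), 'tcp_rot': array([[ 3.70754099e-01, -3.98936852e-04,  9.28730983e-01],
       [-9.28729727e-01,  1.54036971e-03,  3.70754259e-01],
       [-1.57849661e-03, -9.99998734e-01,  2.00593872e-04]]), 'ft_force': array([-0.52149673,  0.07208812,  0.88047072]), 'torque': array([-0.01711442, -0.01311929,  0.04532178]), 'finger_gap': 85.26751575855539}
```

View pics/scene0.png

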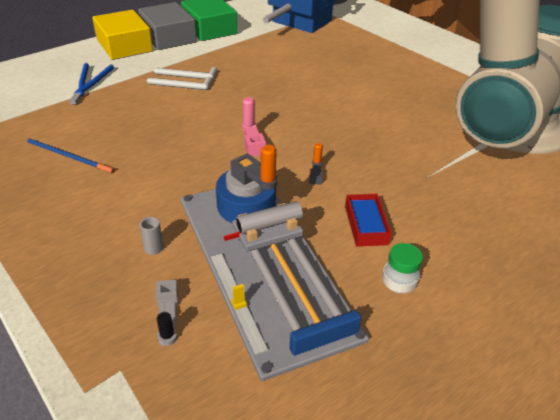

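View pics/top0.png

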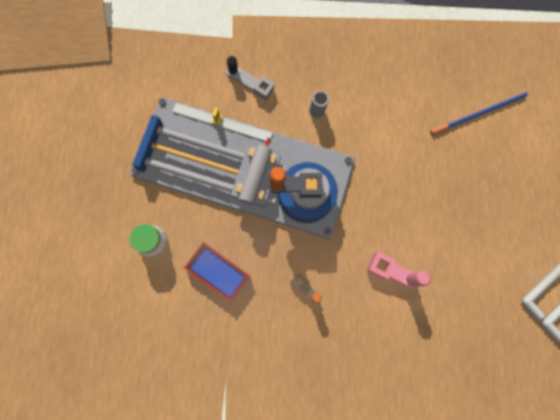

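The top view shows the fitted crank's shaft at about (312,186) and its orange knob at about (278,178). The red pointer is at about (268,142) and the yellow mark at about (217,117). A small orange-knobbed crank lies at about (316,298) and a pink one at about (400,270), both look-alikes. Next I measure these.

```bash
cat > h.py <<'E'
from rig import get_obs, imaging, r
import cv2,numpy as np
def pts(n,im,d,mask,c=None):
    c=c or imaging.camera_info(n); v,u=np.nonzero(mask&(d>0)); z=d[v,u]
    K=c["mtx"]; P=c["pose"]
    p=np.stack([(u-K[0,2])/K[0,0]*z,-(v-K[1,2])/K[1,1]*z,-z],1)
    return p@P[:3,:3].T+P[:3,3],u,v
def ray(n,u,v,h):
    c=imaging.camera_info(n);K=c["mtx"];P=c["pose"]
    w=P[:3,:3]@np.array([(u-K[0,2])/K[0,0],-(v-K[1,2])/K[1,1],-1]);t=(h-P[2,3])/w[2]
    return P[:3,3]+t*w
def masks(im):
    hsv=cv2.cvtColor(im,cv2.COLOR_BGR2HSV);H,S,V=[hsv[...,i].astype(int) for i in range(3)]
    return dict(orange=(H>=4)&(H<=13)&(S>215)&(V>150),red=((H<=3)|(H>=176))&(S>170)&(V>110),yellow=(H>=22)&(H<=30)&(S>190)&(V>150))
def comps(m,a=8):
    k,l,s,c=cv2.connectedComponentsWithStats(m.astype(np.uint8))
    return [(s[i],c[i],l==i) for i in range(1,k) if s[i,4]>=a]
E
python3 - <<'E'
from h import *
for n in("top","scene"):
    im=cv2.imread(f"pics/{n}0.png");d=np.load(f"pics/{n}0.npy")
    for k,m in masks(im).items():
        for s,c,mm in comps(m):
            p,u,v=pts(n,im,d,mm)
            if len(p): print(n,k,s.tolist(),np.round(c,1),"med",np.round(np.median(p,0)),"z5-95",np.round(np.percentile(p,[5,95],axis=0)).tolist())
im=cv2.imread("pics/top0.png");cv2.imwrite("pics/topz.png",cv2.resize(im[90:240,120:370],None,fx=3.2,fy=3.2,interpolation=cv2.INTER_CUBIC))
E
```

```text
scene orange [314, 143, 8, 20, 100] [317.4 153.3] med [ 421. -124.   36.] z5-95 [[415.0, -129.0, 20.0], [425.0, -121.0, 52.0]]
scene orange [261, 145, 14, 37, 356] [267.5 163.9] med [584. -56. 129.] z5-95 [[575.0, -65.0, 104.0], [589.0, -52.0, 151.0]]
scene red [346, 194, 45, 52, 852] [367.8 224.5] med [469.  49.  21.] z5-95 [[420.0, -16.0, 6.0], [496.0, 73.0, 27.0]]
scene red [224, 232, 16, 8, 69] [231.5 235.8] med [656. -44.  46.] z5-95 [[645.0, -48.0, 42.0], [665.0, -41.0, 48.0]]
scene yellow [93, 10, 59, 49, 2111] [122.2  33.4] med [ 472. -711.   52.] z5-95 [[423.0, -804.0, 9.0], [514.0, -695.0, 61.0]]
scene yellow [232, 285, 14, 24, 257] [238.4 296.9] med [705.  40.  32.] z5-95 [[699.0, 37.0, 19.0], [712.0, 45.0, 51.0]]
```

View pics/topz.png

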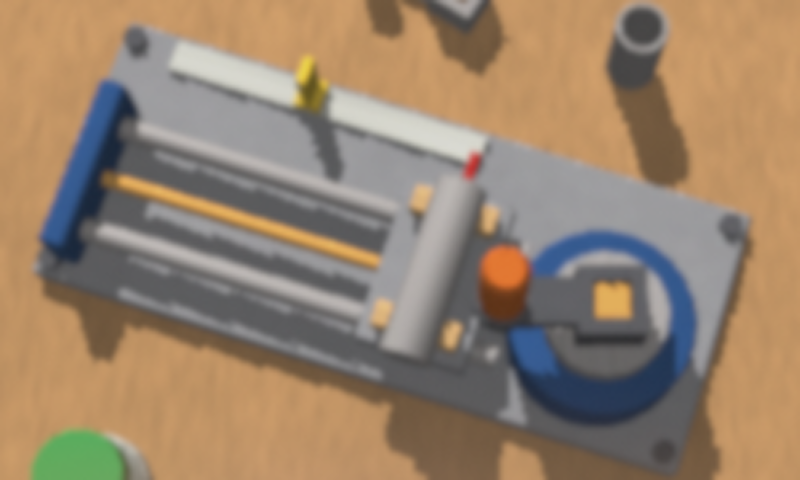

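Run:
```python
from h import *
im=cv2.imread("pics/top0.png");d=np.load("pics/top0.npy");print("depth frac top",(d>0).mean())
for k,m in masks(im).items(): print(k,m.sum())
hsv=cv2.cvtColor(im,cv2.COLOR_BGR2HSV);print(hsv[176,278],hsv[142,268],hsv[114,216],hsv[184,312])
f=lambda x,y,h:ray("top",120+x/3.2,90+y/3.2,h)
kn=f(505,268,150);sh=f(613,300,97);po=f(473,163,45);ye=f(308,66,50);
tip=f(474,154,45);yb=f(311,100,15)
a1=f(137,38,12);a2=f(733,227,12) # base screws on +x side
b1=f(48,268,12);b2=f(664,452,12)
for n,p in dict(kn=kn,sh=sh,po=po,ye=ye,yb=yb,a1=a1,a2=a2,b1=b1,b2=b2).items(): print(n,np.round(p,1))
print("knob radius",np.linalg.norm((kn-sh)[:2]))
y=(a1-a2)[:2];y/=np.linalg.norm(y);y2=(b1-b2)[:2];y2/=np.linalg.norm(y2);print(y,y2)
print("gap along y",(ye-po)[:2]@y, "along x",(ye-po)[:2]@[y[1],-y[0]],"mark vs shaft x",(ye-sh)[:2]@[y[1],-y[0]])
# scene based
def g(u,v,h):return ray("scene",u,v,h)
print("scene knob top",np.round(g(268,149,150),1),"shaft",np.round(g(246,163,97),1),"yellow top",np.round(g(239,287,50),1))
```

```text
depth frac top 0.9960501700680272
orange 0
red 5
yellow 0
[ 12 199 226] [  0 160 164] [ 24 179 154] [ 19 151 226]
kn [578.1 -59.2 150. ]
sh [ 579.4 -109.6   97. ]
po [660.2 -44.5  45. ]
ye [705.8  39.1  50. ]
yb [702.1  41.1  15. ]
a1 [734.1 134.4  12. ]
a2 [ 642.2 -181.1   12. ]
b1 [607.6 170.   12. ]
b2 [ 522.7 -145.6   12. ]
knob radius 50.49714351953098
[0.27957796 0.96012299] [0.25984683 0.96564985]
gap along y 93.03345616248485 along x 20.43925943360355 mark vs shaft x 79.80032547821071
scene knob top [580.  -60.9 150. ] shaft [ 580.4 -110.6   97. ] yellow top [703.3  39.3  50. ]
```

Run:
```python
import cv2
im=cv2.imread("pics/scene0.png");cv2.imwrite("pics/scenez.png",cv2.resize(im[130:350,170:370],None,fx=2.7,fy=2.7,interpolation=cv2.INTER_CUBIC))
```

```text
(no output)
```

View pics/scenez.png

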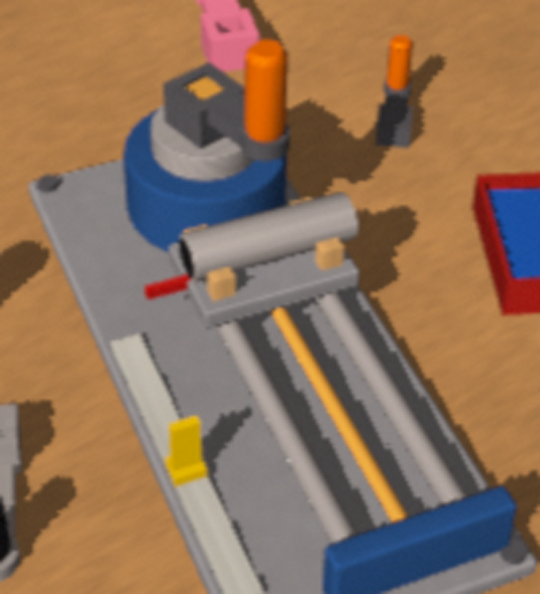

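Both views agree to within 2 mm. The knob axis is at about (579,-60) and the shaft at (580,-110), which gives a 50 mm radius as specified. The travel needed is about 93 mm, or about 2.3 turns. I'll move over the knob with the jaws open.

Call:
play_rows --plan '[30,40,0,0,1,60,80,0,0,1,85,110,0,0,1,110,140,0,0,1,135,175,0,0,1,160,205,0,0,1,185,240,0,0,1,210,270,0,0,1,235,305,0,0,1,260,335,0,0,1,285,370,0,0,1,310,400,0,0,1,330,430,0,0,1,350,455,0,0,1,360,468,0,0,1,366,474,0,0,1,366,474,0,0,1,366,474,0,0,1,366,474,0,0,1,366,474,0,0,1]' --squeeze 20

```text
time_s: 1.77
tcp_pos: [578.3, -61.4, 211.6]
tcp_rot: [[0.369, -0.001, 0.929], [-0.929, -0.001, 0.369], [0.0, -1.0, -0.001]]
ft_force: [-1.0, -0.6, 1.0]
finger_gap: 85.5
```

Run:
```python
from h import *
o=get_obs();print({k:np.round(o[k],1) for k in("time_s","joints","tcp_pos","ft_force","finger_gap")})
ci=imaging.camera_info("wrist")
im,d=imaging.get_image("wrist");cv2.imwrite("pics/w1.png",im)
for k,m in masks(im).items():
    for s,c,mm in comps(m,60):
        p,u,v=pts("wrist",im,d,mm,ci)
        if len(p):
            t=p[p[:,2]>np.percentile(p[:,2],95)-4];print(k,s.tolist(),np.round(c),"top",np.round(t.mean(0),1),len(t),np.round((t.min(0)+t.max(0))/2,1))
```

```text
{'time_s': np.float64(1.8), 'joints': array([-12.9,  16.4,  85.4,  -0. ,  78.3,  55.5]), 'tcp_pos': array([578.3, -61.4, 211.6]), 'ft_force': array([-1. , -0.6,  1. ]), 'finger_gap': np.float64(85.5)}
orange [264, 197, 27, 40, 587] [277. 218.] top [577.8 -59.8 148.6] 369 [578.5 -59.4 148.4]
orange [274, 319, 9, 23, 130] [278. 330.] top [ 417.9 -124.7   49.8] 51 [ 417.7 -124.3   49.7]
red [282, 100, 17, 21, 97] [290. 110.] top [654.  -42.9  45.1] 97 [654.  -42.7  45. ]
red [125, 216, 83, 77, 603] [168. 254.] top [459.2  28.4  24.9] 558 [457.   26.2  24.8]
yellow [217, 9, 11, 19, 80] [222.  17.] top [702.5  40.   49.1] 76 [702.6  40.2  49.1]
```

View pics/w1.png

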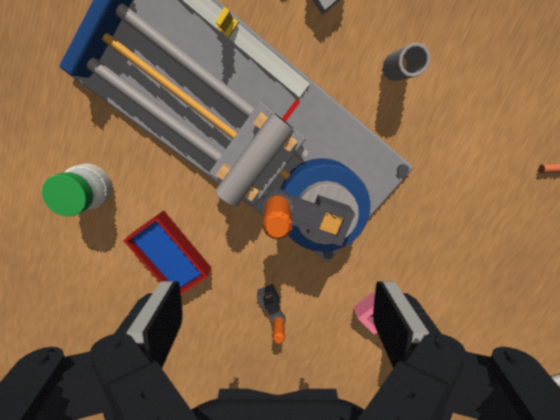

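The wrist view shows the knob at (277,216), which puts it at about (578.5,-59.6), in line with the other views. The jaws are clear on both sides, so I'll descend and close.

Call:
play_rows --plan '[-0.5,0.5,-15,0,1,-0.5,0.5,-30,0,1,-0.5,0.5,-45,0,1,-0.5,0.5,-60,0,1,-0.5,0.5,-75,0,1,-0.5,0.5,-85,0,1,-0.5,0.5,-91,0,1,-0.5,0.5,-93,0,1,-0.5,0.5,-93,0,1,-0.5,0.5,-93,0,0.3,-0.5,0.5,-93,0,0,-0.5,0.5,-93,0,-0.2,-0.5,0.5,-93,0,-0.35,-0.5,0.5,-93,0,-0.45,-0.5,0.5,-93,0,-0.55,-0.5,0.5,-93,0,-0.7,-0.5,0.5,-93,0,-0.7,-0.5,0.5,-93,0,-0.7,-0.5,0.5,-93,0,-0.7,-0.5,0.5,-93,0,-0.7]' --squeeze 20

```text
time_s: 3.48
tcp_pos: [578.9, -59.4, 118.8]
tcp_rot: [[0.371, 0.001, 0.929], [-0.929, 0.0, 0.371], [0.0, -1.0, 0.001]]
ft_force: [0.1, 1.1, 1.9]
finger_gap: 20.2
```

Run:
```python
from h import *
for n in ("scene","top"):
    im,d=imaging.get_image(n); cv2.imwrite(f"pics/{n}1.png",im)
    if n=="scene": cv2.imwrite("pics/s1z.png",cv2.resize(im[90:310,150:390],None,fx=2.5,fy=2.5,interpolation=cv2.INTER_CUBIC))
```

```text
(no output)
```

View pics/s1z.png

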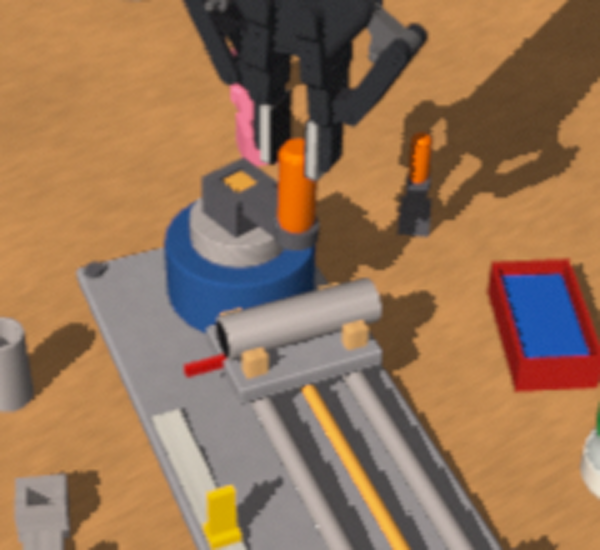

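The picture shows the pads beside the knob, but they look higher than I expected and the gap reads 20.2 mm. I'll check with the wrist camera and depth.

Run:
```python
from h import *
o=get_obs();print(np.round(o["tcp_pos"],1),o["finger_gap"],np.round(o["ft_force"],1),o["time_s"])
im,d=imaging.get_image("wrist");cv2.imwrite("pics/w2.png",im)
n="scene";im,d=imaging.get_image(n)
for k,m in masks(im).items():
    for s,c,mm in comps(m,30):
        if k!="orange":continue
        p,u,v=pts(n,im,d,mm);print(s.tolist(),np.round(np.percentile(p,[2,50,98],axis=0)).tolist())
# tips
for zx,zy in((265,155),(312,172),(280,175)):
    u=int(150+zx/2.5);v=int(90+zy/2.5);m=np.zeros(d.shape,bool);m[v,u]=1;print(zx,zy,np.round(pts(n,im,d,m)[0],1))
```

```text
[578.9 -59.4 118.8] 20.13970109114064 [-0.4  1.5  2.5] 3.5833
[315, 144, 7, 19, 71] [[414.0, -128.0, 20.0], [420.0, -123.0, 36.0], [424.0, -121.0, 53.0]]
[261, 146, 7, 27, 35] [[578.0, -68.0, 116.0], [588.0, -64.0, 141.0], [590.0, -61.0, 151.0]]
[262, 161, 13, 22, 104] [[577.0, -60.0, 99.0], [581.0, -52.0, 116.0], [588.0, -50.0, 135.0]]
265 155 [[594.8 -67.9 147.5]]
312 172 [[583.8 -43.2 147.1]]
280 175 [[589.3 -61.7 135.4]]
```

View pics/w2.png

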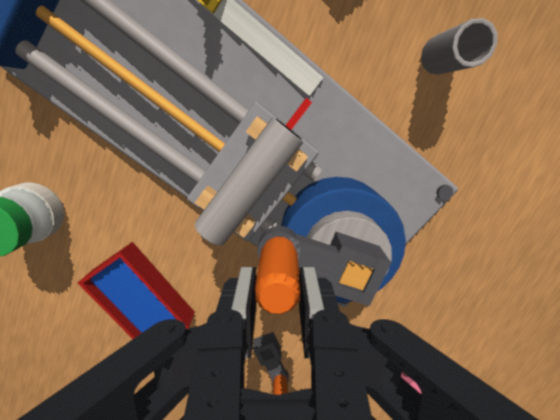

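```bash
python3 - <<'E'
from h import *
n="scene";im,d=imaging.get_image(n)
p,u,v=pts(n,im,d,d>0)
hsv=cv2.cvtColor(im,cv2.COLOR_BGR2HSV)[v,u]
R=get_obs();X=R["tcp_rot"][:,0];Z=R["tcp_rot"][:,2];q=p-R["tcp_pos"]
a=q@X;b=q@Z
near=(abs(b)<20)&(hsv[:,1]<120)&(p[:,2]>100)
for lo,hi in((-30,-9),(9,30)):
    s=near&(a>lo)&(a<hi)
    i=np.argsort(p[s][:,2])[:12]
    print(lo,[(round(float(z)),round(float(x)),round(float(y)),int(uu),int(vv)) for z,x,y,uu,vv in zip(p[s][i,2],a[s][i],b[s][i],u[s][i],v[s][i])])
E
python3 - <<'E'
import cv2
im=cv2.imread("pics/scene1.png");cv2.imwrite("pics/s1zz.png",cv2.resize(im[110:210,220:320],None,fx=6,fy=6,interpolation=cv2.INTER_NEAREST))
E
```

```text
-30 [(141, -15, 2, 278, 159), (141, -15, 8, 276, 161), (141, -15, 5, 277, 160), (142, -13, 10, 274, 161), (142, -10, 10, 272, 160), (142, -14, 10, 275, 161), (142, -14, 7, 276, 160), (142, -13, 8, 275, 160), (143, -15, 5, 277, 159), (143, -13, 10, 274, 160), (144, -12, 11, 273, 160), (144, -14, 8, 275, 159)]
9 [(100, 15, -2, 260, 174), (100, 30, -1, 251, 171), (100, 26, -6, 255, 170), (101, 22, 3, 254, 174), (141, 19, 9, 254, 154), (141, 13, 6, 259, 154), (142, 13, 10, 257, 155), (142, 12, 9, 258, 155), (142, 16, 10, 255, 154), (142, 15, 10, 256, 154), (143, 18, 9, 254, 153), (144, 13, 10, 257, 154)]
```

View pics/s1zz.png

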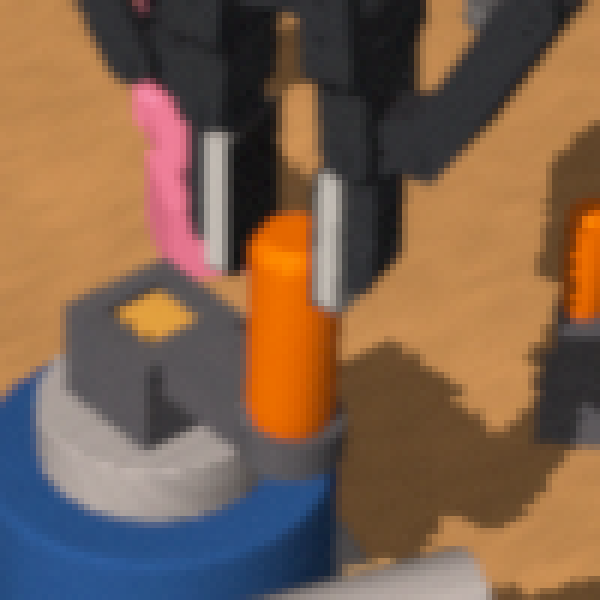

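Run:
```python
from h import *
ci=imaging.camera_info("wrist");im,d=imaging.get_image("wrist");R=get_obs()
for u,v in((243,272),(243,300),(235,330),(313,272),(318,300),(278,300),(278,285),(278,250)):
    m=np.zeros(d.shape,bool);m[v,u]=1;p=pts("wrist",im,d,m,ci)[0]
    if len(p): q=(p[0]-R["tcp_pos"]);print(u,v,np.round(p[0],1),"a",round(q@R["tcp_rot"][:,0],1),"b",round(q@R["tcp_rot"][:,2],1))
print(np.round(ci["pose"],3).tolist())
```

```text
243 272 [582.5 -40.2 146.9] a -16.5 b 10.5
243 300 [583.5 -42.2 169.8] a -14.3 b 10.6
235 330 [583.9 -41.3 188.8] a -15.0 b 11.4
313 272 [594.1 -69.  147. ] a 14.5 b 10.5
318 300 [594.  -68.6 169.8] a 14.1 b 10.7
278 300 [576.2 -59.5 148.9] a -1.0 b -2.5
278 285 [582.7 -56.8 147.9] a -1.0 b 4.5
278 250 [586.3 -55.5 118. ] a -0.9 b 8.3
[[0.372, 0.882, 0.291, 652.654], [-0.928, 0.353, 0.116, -28.57], [-0.0, -0.313, 0.95, 280.34], [0.0, 0.0, 0.0, 1.0]]
```

Both cameras put the pad tips at about z=142, while the stated tool data would put them at about 111. The pads therefore overlap only the top 8 mm or so of the knob. I'll open, go 12 mm lower, which is clear of the arm under either reading, and regrip.

Call:
play_rows --plan '[0,0,0,0,-0.4,0,0,0,0,-0.2,0,0,0,0,0,0,0,0,0,0,0,0,0,0,0,0,0,-4,0,0,0,0,-8,0,0,0,0,-12,0,0,0,0,-12,0,0,0,0,-12,0,0]' --squeeze 20

```text
time_s: 4.62
tcp_pos: [578.3, -59.5, 105.9]
tcp_rot: [[0.371, -0.001, 0.929], [-0.929, 0.0, 0.371], [-0.001, -1.0, -0.001]]
ft_force: [-0.1, 0.1, -0.1]
finger_gap: 42.7
```

Run:
```python
from h import *
R=get_obs();print(np.round(R["tcp_pos"],1),np.round(R["ft_force"],1))
im,d=imaging.get_image("scene");cv2.imwrite("pics/s2.png",cv2.resize(im[90:250,190:350],None,fx=3.7,fy=3.7,interpolation=cv2.INTER_CUBIC))
```

```text
[578.3 -59.5 105.9] [-0.1  0.1 -0.1]
```

View pics/s2.png

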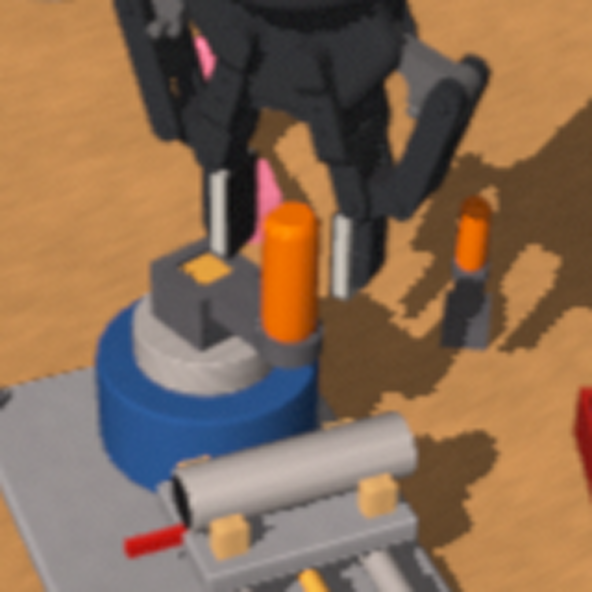

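The pads are still well above the arm and there is no contact force. I'll lower another 12 mm and close.

Call:
play_rows --plan '[0,0,-4,0,0,0,0,-8,0,0,0,0,-12,0,0,0,0,-12,0,0,0,0,-12,0,-0.2,0,0,-12,0,-0.35,0,0,-12,0,-0.45,0,0,-12,0,-0.55,0,0,-12,0,-0.65,0,0,-12,0,-0.8,0,0,-12,0,-0.8,0,0,-12,0,-0.8,0,0,-12,0,-0.8]' --squeeze 25

```text
time_s: 5.75
tcp_pos: [579.0, -59.8, 94.8]
tcp_rot: [[0.371, 0.001, 0.929], [-0.929, -0.001, 0.371], [0.001, -1.0, 0.001]]
ft_force: [0.3, -1.7, 1.7]
finger_gap: 21.0
```

Run:
```python
from h import *
R=get_obs();print(np.round(R["tcp_pos"],1),np.round(R["ft_force"],1),R["finger_gap"])
im,d=imaging.get_image("scene");cv2.imwrite("pics/s3.png",cv2.resize(im[90:250,190:350],None,fx=3.7,fy=3.7,interpolation=cv2.INTER_CUBIC))
```

```text
[579.  -59.8  94.8] [ 0.3 -1.7  1.7] 21.017431197768374
```

View pics/s3.png

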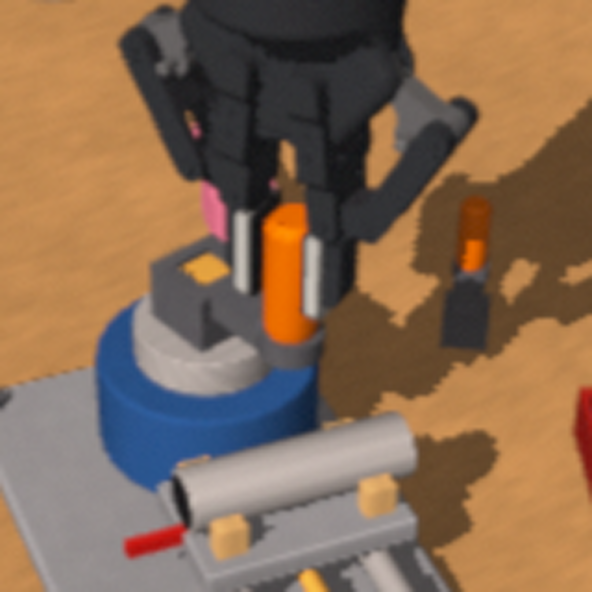

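The pads now hold the middle of the knob: gap 21 mm, forces under 3 N. I'll work out the circle tables.

```bash
cat > arc.py <<'E'
import sys,numpy as np
a0,step,n=map(float,sys.argv[1:4]); R=50
out=[]
for i in range(1,int(n)+1):
    t=np.radians(a0-step*i); t0=np.radians(a0)
    out.append("%.1f, %.1f, 0, 0, -0.8"%(R*(np.cos(t)-np.cos(t0)),R*(np.sin(t)-np.sin(t0))))
print(", ".join(out))
E
python3 arc.py 91 5 18
```

```text
4.4, -0.1, 0, 0, -0.8, 8.7, -0.6, 0, 0, -0.8, 13.0, -1.5, 0, 0, -0.8, 17.2, -2.7, 0, 0, -0.8, 21.2, -4.3, 0, 0, -0.8, 25.1, -6.3, 0, 0, -0.8, 28.8, -8.5, 0, 0, -0.8, 32.3, -11.1, 0, 0, -0.8, 35.6, -14.0, 0, 0, -0.8, 38.6, -17.2, 0, 0, -0.8, 41.3, -20.6, 0, 0, -0.8, 43.7, -24.2, 0, 0, -0.8, 45.8, -28.1, 0, 0, -0.8, 47.6, -32.1, 0, 0, -0.8, 48.9, -36.2, 0, 0, -0.8, 50.0, -40.5, 0, 0, -0.8, 50.6, -44.8, 0, 0, -0.8, 50.9, -49.1, 0, 0, -0.8
```

Call:
play_rows --plan '[4.5,0,0,0,-0.8,8.5,-0.5,0,0,-0.8,13,-1.5,0,0,-0.8,17,-2.5,0,0,-0.8,21,-4.5,0,0,-0.8,25,-6.5,0,0,-0.8,29,-8.5,0,0,-0.8,32.5,-11,0,0,-0.8,35.5,-14,0,0,-0.8,38.5,-17,0,0,-0.8,41.5,-20.5,0,0,-0.8,43.5,-24,0,0,-0.8,46,-28,0,0,-0.8,47.5,-32,0,0,-0.8,49,-36,0,0,-0.8,50,-40.5,0,0,-0.8,50.5,-45,0,0,-0.8,51,-49,0,0,-0.8,51,-49,0,0,-0.8,51,-49,0,0,-0.8]'

```text
time_s: 7.47
tcp_pos: [631.5, -109.4, 95.2]
tcp_rot: [[0.37, 0.004, 0.929], [-0.929, -0.001, 0.37], [0.002, -1.0, 0.003]]
ft_force: [3.3, 0.3, 5.0]
finger_gap: 21.2
```

```bash
cat >> h.py <<'E'
def look(tag):
    R=get_obs();print(np.round(R["tcp_pos"],1),np.round(R["ft_force"],1),round(R["finger_gap"],1),R["time_s"])
    for n in ("scene","top"):
        im,d=imaging.get_image(n);cv2.imwrite(f"pics/{n}_{tag}.png",im)
        hsv=cv2.cvtColor(im,cv2.COLOR_BGR2HSV);H,S,V=[hsv[...,i].astype(int) for i in range(3)]
        for k,m in dict(red=((H<=3)|(H>=176))&(S>120)&(V>90),yel=(H>=22)&(H<=30)&(S>150)&(V>120)).items():
            for s,c,mm in comps(m,15):
                p,u,v=pts(n,im,d,mm);q=np.median(p,0)
                if q[0]>600 and -80<q[1]<90:
                    w=ray(n,c[0],c[1],45 if k=="red" else 35); print(n,k,s.tolist(),"depth med",np.round(q,1),"ray",np.round(w,1), "s(depth)",round(float(q[:2]@[.27,.963]),1))
E
python3 -c "
from h import *
look('a')"; python3 arc.py 1 9 20
```

```text
[ 631.5 -109.4   95.2] [3.3 0.3 5. ] 21.2 7.4667
scene red [226, 236, 17, 9, 93] depth med [657.1 -35.5  45.5] ray [657.5 -35.5  45. ] s(depth) 143.2
scene yel [231, 284, 16, 26, 284] depth med [705.4  40.1  30.6] ray [706.2  41.6  35. ] s(depth) 229.1
-0.5, -7.8, 0, 0, -0.8, -2.2, -15.5, 0, 0, -0.8, -5.1, -22.8, 0, 0, -0.8, -9.0, -29.6, 0, 0, -0.8, -14.0, -35.6, 0, 0, -0.8, -19.9, -40.8, 0, 0, -0.8, -26.5, -45.0, 0, 0, -0.8, -33.7, -48.1, 0, 0, -0.8, -41.3, -50.1, 0, 0, -0.8, -49.1, -50.9, 0, 0, -0.8, -57.0, -50.4, 0, 0, -0.8, -64.6, -48.7, 0, 0, -0.8, -71.9, -45.8, 0, 0, -0.8, -78.7, -41.8, 0, 0, -0.8, -84.7, -36.8, 0, 0, -0.8, -89.9, -31.0, 0, 0, -0.8, -94.1, -24.3, 0, 0, -0.8, -97.3, -17.2, 0, 0, -0.8, -99.2, -9.6, 0, 0, -0.8, -100.0, -1.7, 0, 0, -0.8
```

The crank turns freely with forces under 6 N, and the pointer has moved about 10 mm. I'll continue by half turns.

Call:
play_rows --plan '[-0.5,-8,0,0,-0.8,-2,-15.5,0,0,-0.8,-5,-23,0,0,-0.8,-9,-29.5,0,0,-0.8,-14,-35.5,0,0,-0.8,-20,-41,0,0,-0.8,-26.5,-45,0,0,-0.8,-33.5,-48,0,0,-0.8,-41.5,-50,0,0,-0.8,-49,-51,0,0,-0.8,-57,-50.5,0,0,-0.8,-64.5,-48.5,0,0,-0.8,-72,-46,0,0,-0.8,-78.5,-42,0,0,-0.8,-84.5,-37,0,0,-0.8,-90,-31,0,0,-0.8,-94,-24.5,0,0,-0.8,-97.5,-17,0,0,-0.8,-99,-9.5,0,0,-0.8,-100,-1.5,0,0,-0.8]'

```text
time_s: 9.23
tcp_pos: [530.9, -111.7, 95.0]
tcp_rot: [[0.372, 0.003, 0.928], [-0.928, -0.005, 0.372], [0.006, -1.0, 0.001]]
ft_force: [5.7, -5.2, 1.8]
finger_gap: 21.3
```

```bash
python3 -c "
from h import *
look('b')
im=cv2.imread('pics/scene_b.png');cv2.imwrite('pics/s_b.png',cv2.resize(im[60:350,150:390],None,fx=2,fy=2,interpolation=cv2.INTER_CUBIC))
"; python3 arc.py 181 9 20
```

```text
[ 530.9 -111.7   95. ] [ 5.7 -5.2  1.8] 21.3 9.2333
scene red [231, 245, 17, 10, 96] depth med [662.7 -16.8  45.7] ray [663.1 -16.5  45. ] s(depth) 162.8
scene yel [231, 284, 16, 26, 286] depth med [705.3  40.   31. ] ray [706.1  41.5  35. ] s(depth) 228.9
top yel [213, 108, 9, 16, 65] depth med [703.8  39.8  33. ] ray [703.6  40.1  35. ] s(depth) 228.3
0.5, 7.8, 0, 0, -0.8, 2.2, 15.5, 0, 0, -0.8, 5.1, 22.8, 0, 0, -0.8, 9.0, 29.6, 0, 0, -0.8, 14.0, 35.6, 0, 0, -0.8, 19.9, 40.8, 0, 0, -0.8, 26.5, 45.0, 0, 0, -0.8, 33.7, 48.1, 0, 0, -0.8, 41.3, 50.1, 0, 0, -0.8, 49.1, 50.9, 0, 0, -0.8, 57.0, 50.4, 0, 0, -0.8, 64.6, 48.7, 0, 0, -0.8, 71.9, 45.8, 0, 0, -0.8, 78.7, 41.8, 0, 0, -0.8, 84.7, 36.8, 0, 0, -0.8, 89.9, 31.0, 0, 0, -0.8, 94.1, 24.3, 0, 0, -0.8, 97.3, 17.2, 0, 0, -0.8, 99.2, 9.6, 0, 0, -0.8, 100.0, 1.7, 0, 0, -0.8
```

View pics/s_b.png

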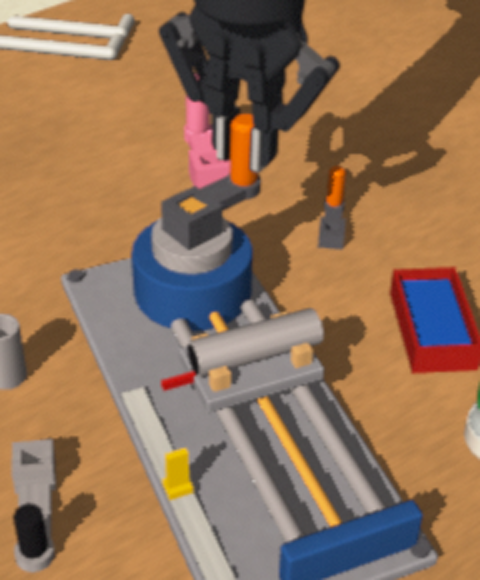

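The crank is seated and the pointer has moved on 20 mm per half turn. About 66 mm remain.

Call:
play_rows --plan '[0.5,8,0,0,-0.8,2,15.5,0,0,-0.8,5,23,0,0,-0.8,9,29.5,0,0,-0.8,14,35.5,0,0,-0.8,20,41,0,0,-0.8,26.5,45,0,0,-0.8,33.5,48,0,0,-0.8,41.5,50,0,0,-0.8,49,51,0,0,-0.8,57,50.5,0,0,-0.8,64.5,48.5,0,0,-0.8,72,46,0,0,-0.8,78.5,42,0,0,-0.8,84.5,37,0,0,-0.8,90,31,0,0,-0.8,94,24.5,0,0,-0.8,97.5,17,0,0,-0.8,99,9.5,0,0,-0.8,100,1.5,0,0,-0.8]'

```text
time_s: 11.0
tcp_pos: [631.2, -106.7, 95.2]
tcp_rot: [[0.371, 0.003, 0.929], [-0.929, 0.003, 0.371], [-0.001, -1.0, 0.004]]
ft_force: [5.3, 4.8, 6.0]
finger_gap: 21.0
```

Call:
play_rows --plan '[-0.5,-8,0,0,-0.8,-2,-15.5,0,0,-0.8,-5,-23,0,0,-0.8,-9,-29.5,0,0,-0.8,-14,-35.5,0,0,-0.8,-20,-41,0,0,-0.8,-26.5,-45,0,0,-0.8,-33.5,-48,0,0,-0.8,-41.5,-50,0,0,-0.8,-49,-51,0,0,-0.8,-57,-50.5,0,0,-0.8,-64.5,-48.5,0,0,-0.8,-72,-46,0,0,-0.8,-78.5,-42,0,0,-0.8,-84.5,-37,0,0,-0.8,-90,-31,0,0,-0.8,-94,-24.5,0,0,-0.8,-97.5,-17,0,0,-0.8,-99,-9.5,0,0,-0.8,-100,-1.5,0,0,-0.8]'

```text
time_s: 12.67
tcp_pos: [530.9, -111.8, 95.0]
tcp_rot: [[0.372, 0.003, 0.928], [-0.928, -0.005, 0.372], [0.006, -1.0, 0.002]]
ft_force: [5.5, -4.9, 2.0]
finger_gap: 21.2
```

```bash
python3 -c "
from h import *
look('c')
im=cv2.imread('pics/scene_c.png');cv2.imwrite('pics/s_c.png',cv2.resize(im[60:350,150:390],None,fx=2,fy=2,interpolation=cv2.INTER_CUBIC))
"
```

```text
[ 530.9 -111.8   95. ] [ 5.5 -4.9  2. ] 21.2 12.6667
scene red [241, 266, 18, 10, 105] depth med [673.5  21.8  46.1] ray [674.1  21.9  45. ] s(depth) 202.8
scene yel [231, 284, 16, 26, 284] depth med [705.3  40.1  29.8] ray [706.2  41.6  35. ] s(depth) 229.1
top red [223, 126, 5, 7, 23] depth med [677.7  23.9  45.9] ray [677.4  23.9  45. ] s(depth) 206.0
top yel [213, 108, 9, 16, 65] depth med [703.2  39.9  31.1] ray [703.6  40.1  35. ] s(depth) 228.3
```

View pics/s_c.png

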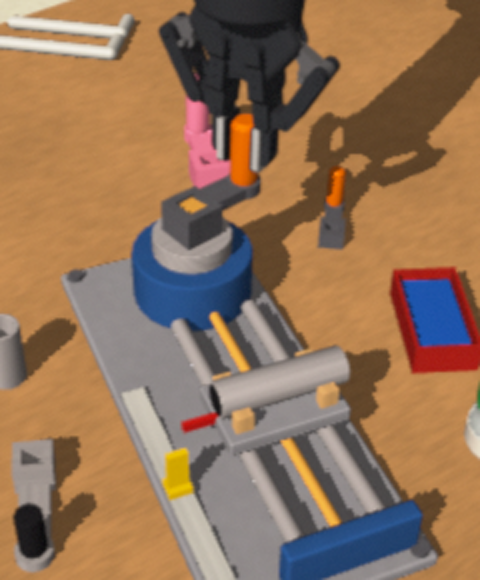

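The pointer is 22–26 mm short. I'll do another half turn, then measure the rest closely.

Call:
play_rows --plan '[0.5,8,0,0,-0.8,2,15.5,0,0,-0.8,5,23,0,0,-0.8,9,29.5,0,0,-0.8,14,35.5,0,0,-0.8,20,41,0,0,-0.8,26.5,45,0,0,-0.8,33.5,48,0,0,-0.8,41.5,50,0,0,-0.8,49,51,0,0,-0.8,57,50.5,0,0,-0.8,64.5,48.5,0,0,-0.8,72,46,0,0,-0.8,78.5,42,0,0,-0.8,84.5,37,0,0,-0.8,90,31,0,0,-0.8,94,24.5,0,0,-0.8,97.5,17,0,0,-0.8,99,9.5,0,0,-0.8,100,1.5,0,0,-0.8]'

```text
time_s: 14.43
tcp_pos: [631.2, -106.7, 95.2]
tcp_rot: [[0.371, 0.003, 0.929], [-0.929, 0.002, 0.371], [-0.001, -1.0, 0.004]]
ft_force: [5.9, 4.4, 6.0]
finger_gap: 20.9
```

```bash
python3 -c "
from h import *
look('d')
im=cv2.imread('pics/top_d.png');a=cv2.resize(im[90:170,180:280],None,fx=6,fy=6,interpolation=cv2.INTER_CUBIC)
cv2.imwrite('pics/t_d.png',a)
im=cv2.imread('pics/scene_d.png');cv2.imwrite('pics/s_d.png',cv2.resize(im[240:330,200:300],None,fx=6,fy=6,interpolation=cv2.INTER_CUBIC))
"; python3 arc.py 1 9 6
```

```text
[ 631.2 -106.7   95.2] [5.9 4.4 6. ] 20.9 14.4333
scene red [246, 276, 19, 11, 112] depth med [679.1  40.8  45.7] ray [679.7  40.9  45. ] s(depth) 222.6
scene yel [231, 284, 16, 26, 283] depth med [705.3  40.1  30.8] ray [706.3  41.6  35. ] s(depth) 229.0
-0.5, -7.8, 0, 0, -0.8, -2.2, -15.5, 0, 0, -0.8, -5.1, -22.8, 0, 0, -0.8, -9.0, -29.6, 0, 0, -0.8, -14.0, -35.6, 0, 0, -0.8, -19.9, -40.8, 0, 0, -0.8
```

View pics/t_d.png

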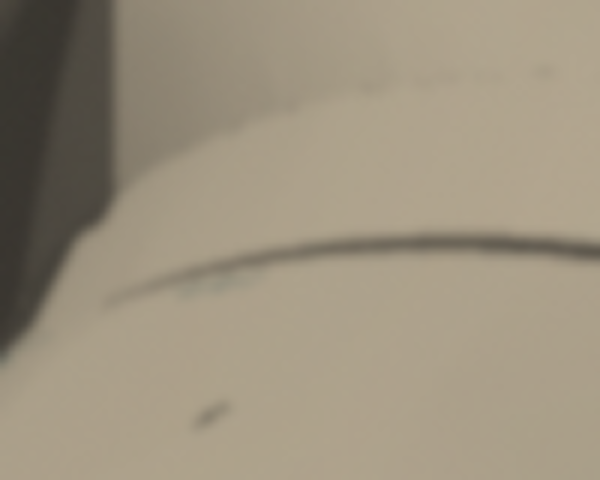

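View pics/s_d.png

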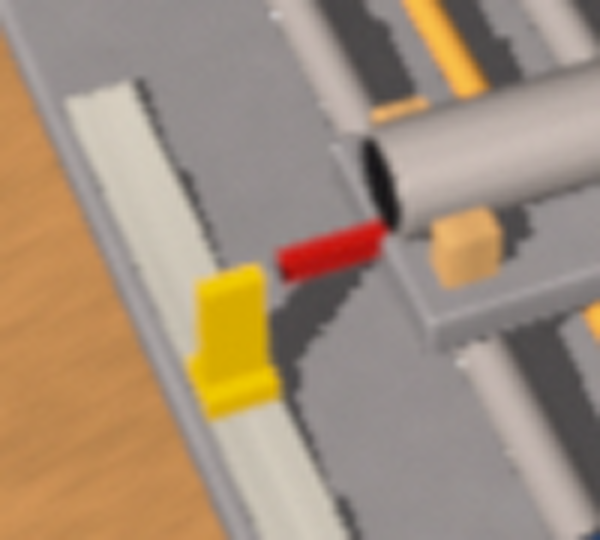

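The top view is blocked by the arm. In the scene crop the tab's top is at about (231,275) and the pointer's top face at about (325,243). I'll cast both onto their heights.

```bash
python3 -c "
from h import *
n=np.array([.272,.962])
s=lambda zx,zy,h:(ray('scene',200+(zx+.5)/6-.5,240+(zy+.5)/6-.5,h),)
for a in ((231,275,50),(231,268,50),(231,283,50),(325,240,48),(325,247,48),(285,255,48),(375,228,48)):
    p=s(*a)[0];print(a,np.round(p,1),round(float(p[:2]@n),1))
# top view b/c measures
print('top tab', round(float(ray('top',216.3,111,50)[:2]@n),1),'pointer init',round(float(ray('top',267.8,141.3,47)[:2]@n),1))
im=cv2.imread('pics/top_c.png');cv2.imwrite('pics/t_c.png',cv2.resize(im[90:170,180:280],None,fx=6,fy=6,interpolation=cv2.INTER_CUBIC))
"
```

```text
(231, 275, 50) [702.7  36.6  50. ] 226.3
(231, 268, 50) [701.6  35.   50. ] 224.5
(231, 283, 50) [704.   38.3  50. ] 228.3
(325, 240, 48) [680.4  39.5  48. ] 223.1
(325, 247, 48) [681.6  41.1  48. ] 224.9
(285, 255, 48) [689.6  37.7  48. ] 223.8
(375, 228, 48) [670.   43.4  48. ] 224.0
top tab 229.3 pointer init 136.4
```

View pics/t_c.png

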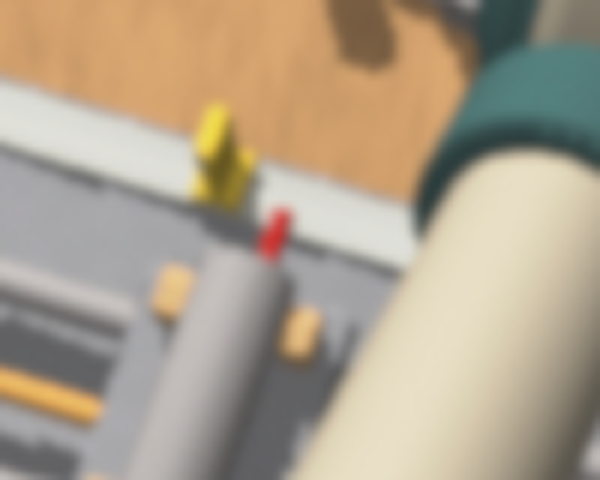

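The scene view gives about 2.5 mm left. The top view gives 93 mm in total against 90 mm wound, so about 3 mm. That's a further 27°, then I release.

Call:
play_rows --plan '[-0.5,-4,0,0,-0.8,-0.5,-8,0,0,-0.8,-1,-12,0,0,-0.8,-2,-15.5,0,0,-0.8,-3.5,-19,0,0,-0.8,-5,-23,0,0,-0.8,-5,-23,0,0,-0.8,-5,-23,0,0,-0.8,-5,-23,0,0,-0.8,-5,-23,-1,0,-0.4,-5,-23,-1,0,-0.2,-5,-23,-1,0,0,-5,-23,-1,0,0.2,-5,-23,-1,0,0.2,-5,-23,-1,0,0.2]'

```text
time_s: 15.78
tcp_pos: [624.0, -131.4, 93.1]
tcp_rot: [[0.371, -0.002, 0.929], [-0.929, 0.0, 0.371], [-0.001, -1.0, -0.001]]
ft_force: [0.6, 0.8, 0.2]
finger_gap: 51.1
```

```bash
python3 -c "
from h import *
look('e')
im=cv2.imread('pics/scene_e.png');cv2.imwrite('pics/s_e.png',cv2.resize(im[60:350,150:390],None,fx=2,fy=2,interpolation=cv2.INTER_CUBIC))
"
```

```text
[ 624.  -131.4   93.1] [0.6 0.8 0.2] 51.1 15.7833
scene red [247, 279, 19, 11, 113] depth med [679.9  43.5  45.6] ray [681.1  44.1  45. ] s(depth) 225.5
scene yel [231, 284, 16, 26, 286] depth med [705.2  40.1  31. ] ray [706.1  41.5  35. ] s(depth) 229.0
```

View pics/s_e.png

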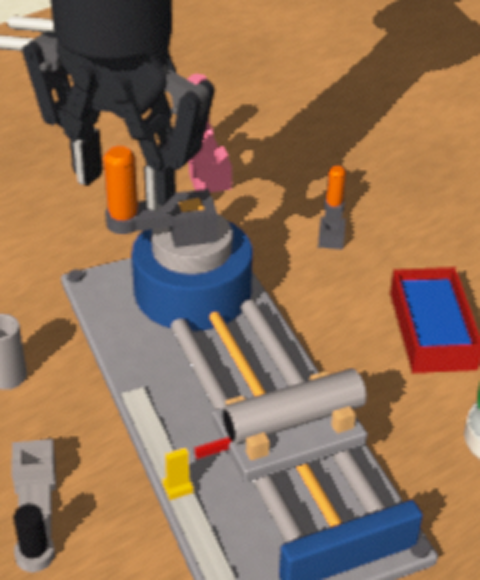

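The knob is released and the crank is seated. I'll lift straight up and back away, clear of the top camera's view.

Call:
play_rows --plan '[0,0,15,0,0.4,0,0,35,0,0.4,0,0,60,0,0.4,0,0,90,0,0.4,0,0,120,0,0.4,-20,-30,120,0,0.4,-50,-60,120,0,0.4,-80,-90,120,0,0.4,-110,-120,120,0,0.4,-140,-150,120,0,0.4,-170,-180,120,0,0.4,-200,-210,120,0,0.4,-230,-240,120,0,0.4,-250,-260,120,0,0.4,-250,-260,120,0,0.4,-250,-260,120,0,0.4]'

```text
time_s: 17.22
tcp_pos: [373.3, -392.7, 213.6]
tcp_rot: [[0.367, 0.0, 0.93], [-0.93, 0.0, 0.367], [-0.0, -1.0, 0.0]]
ft_force: [-0.1, -0.5, -0.4]
finger_gap: 59.7
```

```bash
python3 -c "
from h import *
look('f')
im=cv2.imread('pics/top_f.png');cv2.imwrite('pics/t_f.png',cv2.resize(im[80:240,120:370],None,fx=3.2,fy=3.2,interpolation=cv2.INTER_CUBIC))
im=cv2.imread('pics/scene_f.png');cv2.imwrite('pics/s_f.png',cv2.resize(im[120:350,150:390],None,fx=2.5,fy=2.5,interpolation=cv2.INTER_CUBIC))
"
```

```text
[ 373.3 -392.7  213.6] [-0.1 -0.5 -0.4] 59.7 17.2167
scene red [247, 279, 19, 11, 113] depth med [679.8  43.6  45.7] ray [681.1  44.1  45. ] s(depth) 225.5
scene yel [231, 284, 16, 26, 285] depth med [705.5  39.9  31.3] ray [706.2  41.6  35. ] s(depth) 228.9
top red [210, 122, 4, 7, 21] depth med [683.4  45.6  45.9] ray [683.6  45.9  45. ] s(depth) 228.5
top yel [214, 108, 4, 9, 30] depth med [704.8  41.   48.8] ray [710.1  42.4  35. ] s(depth) 229.7
top yel [217, 115, 5, 9, 20] depth med [703.3  37.6  21.2] ray [698.2  35.8  35. ] s(depth) 226.1
```

View pics/t_f.png

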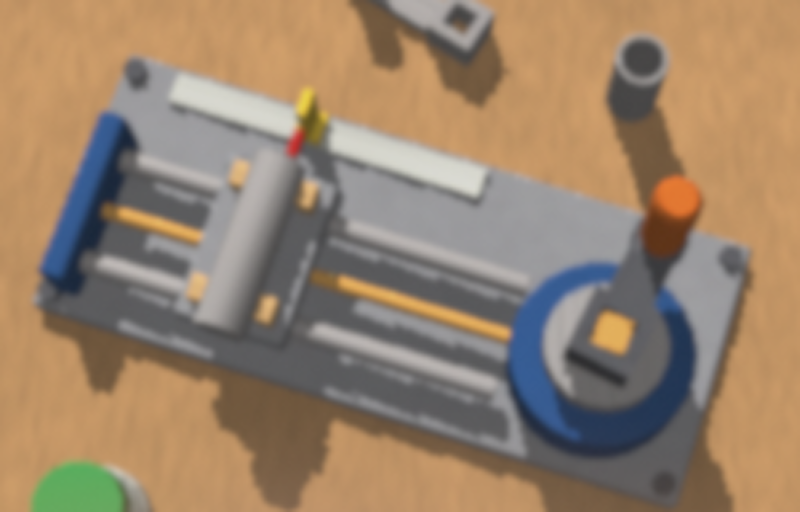

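View pics/s_f.png

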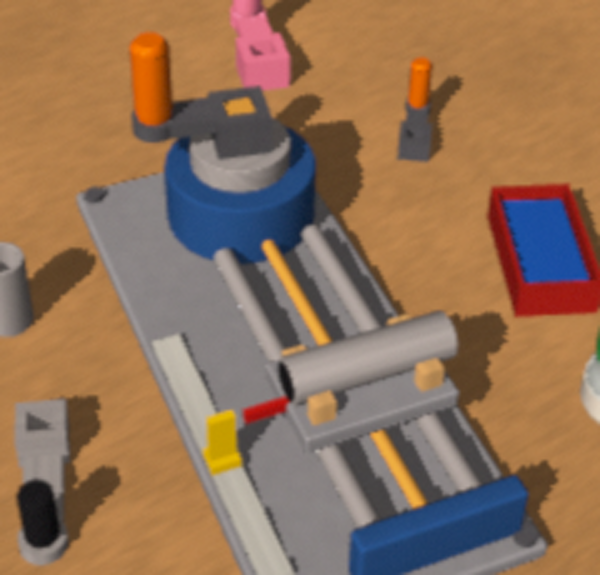

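The top view shows the pointer at (296,142), level with the tab at (308,102), with 228.5 against 229.7 along the rails. The crank looks seated in both views. I'll check its height and hand in.

```bash
python3 -c "
from h import *
im,d=imaging.get_image('top')
for zx,zy in((613,333),(596,310),(645,260),(676,195)):
    m=np.zeros(d.shape,bool);m[int(80+zy/3.2),int(120+zx/3.2)]=1;print(np.round(pts('top',im,d,m)[0],1))
print(r.finish_job(),get_obs()['time_s'])"
```

```text
[[ 579.6 -109.1   94.7]]
[[ 590.  -101.2   99.5]]
[[ 614.  -123.    97.3]]
[[ 627.1 -129.3  150.9]]
the job is handed in; nothing more can be done
the job is handed in; nothing more can be done
```

I wound the fitted orange-knob crank clockwise about 837° (2.3 turns), and the red pointer stood level with the yellow mark. I then let go, backed the arm away and handed the job in at about 17 s. Forces at the end of each move stayed under about 10 N.

**Last checks:**
- **Pointer against mark:** the top view put them about 1 mm apart along the rails. The scene view's colour-blob measure gave about 3.5 mm. That measure takes in the tab's foot; aiming at the tab's top edge instead before the final 27° gave 2.5 mm left.
- **Crank:** the hub and arm top measured about 97–99 mm and the knob top about 151 mm, as expected for a fully seated crank (98 and 150 mm).
- **Other objects:** the arm stayed clear of the spare crank, and it looked unmoved in the pictures. I did not measure its position.

**Disagreement with the given data:** both cameras showed the fingertips about 30 mm higher than the stated tool frame implies. My first grip therefore held only the top of the knob, so I opened, lowered in two steps (24 mm in all) and regripped before winding.

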